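# Pack seven conveyor rollers upright in a round tote

### The arm

A 6-joint arm with a two-finger parallel gripper is mounted at the origin on a cart in front of the work surface, level with it; the furniture and walls round the work are solid. World frame = base frame: x ahead of the robot, y to its left, z up, the work surface at z = 0. Lengths are in m, angles in rad, forces in N, time in s.
With the tool pointing down it reaches from about 0.325 to 0.9 m from the base axis. Payload 6.1 kg.
Tool frame: the origin (TCP) lies midway between the tips of the shut fingers; the grasp point (between the pads) lies 19 mm behind it (env.grip_point_offset is the z of the grasp point in the tool frame, in m); z points along the fingers, y is the line along which they close (so a half turn about z gives the same grasp; the last joint's range is limited). The gripper opens to 87 mm and grips with 3 to 60 N. Pads are 19 mm wide; open, the fingers measure 117 mm over their backs; the gripper's body (75 mm by 190 mm) begins 51 mm behind the grasp point.
Start: joints at [-1.447, 0.22, 1.526, -0, 1.395, -0.126], TCP at [0.154, -0.606, 0.202] pointing down, gripper open.
Joint ranges: [-2.98, 2.98], [-0.91, 2.08], [0.09, 2.57], [-1.24, 4.39], [0.2, 2.65], [-2.68, 2.68]. Speed limits (rad/s): [2.57, 2.57, 3.01, 3.14, 3.14, 3.14].

### API

Orientations are given as a rotation vector (axis times angle).
In Python, from bench import env gives the robot as it stands. The module is installed in compiled form; this text tells all that it offers.
- The arm moves only by the shell command python3 -m inch 'ROWS' [FORCE]. ROWS is JSON, a list of rows, each an object of numbers: "wx", "wy", "wz": the turn, a rotation vector about the tool's x, y, z in degrees; "tx", "ty", "tz": the shift along the tool's x, y, z in m; "jaw": the finger opening in m, from 0 to 0.087. A call has 1 to 12 rows; each row shifts and turns the commanded pose from where the row before left it, along the tool's axes as they then stand; what a row does not reach is not made up. A row lasts 1/8 s, in which the tool goes at most 62.5 mm and 10.7 degrees, less where a joint would pass 70% of its speed; a pose out of reach is approached as far as the arm can. A call is refused whole if a number of a shift passes 0.0625 or a number of a turn 10.7, either way. A call with a gripper value outside its range is refused whole. The fingers move at their own pace and stop on an object; FORCE is the grip in N (left out, the last holds). Time passes only in rows, so rows that do not move let the fingers close. It gives the time, the measured TCP pose, the force, the opening and the grip force at its end, in the units of the state.
- env.observe(): the state, without advancing time (a new reading comes with each control period).
- env.read_camera(name): name is "scene" or "top" or "wrist"; returns a dict with "img" (480x640x3 uint8, blue, green, red), "depth" (480x640 float32, m along the optical axis (not along the pixel's ray), 0 where there is no reading), "fovy" (degrees; the focal length in pixels is half the picture's height over the tangent of half this angle, whatever the lens; pixels are square), "cx", "cy" (the principal point, pixels), "xyz" and "orientation" of the camera in the world. Camera axes: x right, y down, z forward; pixel columns grow to the right and rows downward; lengths in m; the calibration is good to about 2 mm. A picture is of the moment at which its call begins.
- env.finish_job(): hands the job in; it is judged then, once.
Trained networks look in the newest picture that a camera, given by its name, has taken for a name from the list of things; names that differ only in an ending like _2 or _b are one class to them, and where a whole thing is asked for, a point or a joint stands for the part that bears it (a point fixed in the world has none). Each returns a list of dicts, best first, with "score" (0 to 1); they miss things now and then, are a little off and sometimes report something else, mostly with a low value. They report only what shows in the picture. A call takes as long as a camera call.
- env.spot_in(query, camera): "centre" ([x, y, z] in m, in the coordinates of the camera as it stood for that picture, good to about 4 mm: the middle of the surface that is visible of it).
- env.outline_of(query, camera): "mask" (480x640 bool, what is visible of it).
- env.place_of(query, camera): "centre" ([x, y, z] in m, in the coordinates of the camera as it stood for that picture, good to about 4 mm: a listed point, or the origin of a listed thing).
The state is a dict: "time_s": time; "joint_pos": joint angles; "qvel": joint speeds; "tau": joint torques, N m; "tool_pos": TCP position; "ee_rot": TCP orientation; "force": force on the tool from outside, world axes, zero at the start; "ft_torque": the same for the moment, N m; "gripper_width": opening from 0.0 (shut) to 1.0 (fully open); "grip_force": force on a finger pad.
Only numpy, scipy, OpenCV 4.12 (cv2) and the standard library are available. Lean on these libraries where they do the work, as an engineer would, in place of code of your own. Each camera call takes 0.05 s, during which the arm holds its last target. There are 200 camera calls.

### The job

Pack all seven conveyor rollers into the round blue tote, standing upright on its floor with their axle stubs up: one in the middle and six round it, which is the only way they fit; three are in it already, but one of those stands off the middle and is in the way. Lower each roller right down to the floor before letting go of it, never dropping it in, and leave the spray can, the bottle and the jar standing where they are.

Things in the scene. Friction and masses are not known exactly. Their poses are not given: they have to be found in the camera images.
- tote: open round blue steel tote, fixed to the bench by 3 low lugs (out to 95 mm from its axis): upright wall, 138 mm inside, 149 mm over the rim bead, rim 57 mm high, plain flat floor 6 mm above the bench. Seven 42 mm rollers fit only as one on the axis and six about 45 mm from it, 60 degrees apart, 3 mm play each. Origin: centre of the underside, z up; yaw without meaning.
- tote_floor (a point): centre of the tote's inner floor, 6 mm above the bench. Fixed round the work: a grey-brown bench grinder between robot and tote (x up to 0.46, y -0.23 to 0.15, 0.23 m tall), a vise at the front right, a red toolbox front left and a blue grinder far left (x from 0.62, y from 0.35, 0.24 m tall)
- roller_1: conveyor roller: aluminium tube 42 mm dia., 70 mm tall, black top ring, foot bevelled to 32 mm dia. over 8 mm; on top a steel axle stub, 16 mm dia., 46 mm tall (116 in all), to grip by. 0.18-0.34 kg. Origin: centre of the underside, z up the axle. Starts standing on the bench, to either side of the tote, in a random place.
- roller_2: conveyor roller: aluminium tube 42 mm dia., 70 mm tall, black top ring, foot bevelled to 32 mm dia. over 8 mm; on top a steel axle stub, 16 mm dia., 46 mm tall (116 in all), to grip by. 0.18-0.34 kg. Origin: centre of the underside, z up the axle. Starts standing on the bench, to either side of the tote, in a random place.
- roller_3: conveyor roller: aluminium tube 42 mm dia., 70 mm tall, black top ring, foot bevelled to 32 mm dia. over 8 mm; on top a steel axle stub, 16 mm dia., 46 mm tall (116 in all), to grip by. 0.18-0.34 kg. Origin: centre of the underside, z up the axle. Starts standing on the bench, to either side of the tote, in a random place.
- roller_4: conveyor roller: aluminium tube 42 mm dia., 70 mm tall, black top ring, foot bevelled to 32 mm dia. over 8 mm; on top a steel axle stub, 16 mm dia., 46 mm tall (116 in all), to grip by. 0.18-0.34 kg. Origin: centre of the underside, z up the axle. Starts standing on the bench, to either side of the tote, in a random place.
- roller_5: conveyor roller: aluminium tube 42 mm dia., 70 mm tall, black top ring, foot bevelled to 32 mm dia. over 8 mm; on top a steel axle stub, 16 mm dia., 46 mm tall (116 in all), to grip by. 0.18-0.34 kg. Origin: centre of the underside, z up the axle. Starts in the tote, near its wall, 120 degrees (to a few degrees) counterclockwise, seen from above, from roller_6: a good place in the ring of six too.
- roller_6: conveyor roller: aluminium tube 42 mm dia., 70 mm tall, black top ring, foot bevelled to 32 mm dia. over 8 mm; on top a steel axle stub, 16 mm dia., 46 mm tall (116 in all), to grip by. 0.18-0.34 kg. Origin: centre of the underside, z up the axle. Starts standing in the tote, near its wall, 43 to 47 mm from the tote's axis at any angle: already a good place in the ring of six.
- roller_7: conveyor roller: aluminium tube 42 mm dia., 70 mm tall, black top ring, foot bevelled to 32 mm dia. over 8 mm; on top a steel axle stub, 16 mm dia., 46 mm tall (116 in all), to grip by. 0.18-0.34 kg. Origin: centre of the underside, z up the axle. Starts standing in the tote 6 to 20 mm off the middle, on the side away from roller_5 and roller_6, blocking the ring until shifted to the middle.
- spray_red: bystander: red spray can with black cap, 67 mm dia., 200 mm tall, standing on the bench. Origin: centre of its underside. Leave it alone.
- oil_bottle: bystander: dark red squeeze bottle with a white nozzle, 53 mm dia., 160 mm tall, standing on the bench. Origin: centre of its underside. Leave it alone.
- jar_screws: bystander: round grey-beige jar with orange lid, 67 mm dia., 82 mm tall, standing on the bench. Origin: centre of its underside. Leave it alone.

How it is judged:
At the end, for the whole second after the job is handed in: All seven rollers stand in the tote, each with its axis within 50 mm of the tote's axis, upright to 0.05 rad, underside within 3 mm of the tote's floor, and at rest (under 0.02 m/s) (horizontal distance between each of roller_1, roller_2, roller_3, roller_4, roller_5, roller_6, roller_7 and tote below 0.05 m and angle between each of roller_1, roller_2, roller_3, roller_4, roller_5, roller_6, roller_7's own z axis and vertical below 0.05 rad and z of roller_1 in the frame of tote_floor between -0.003 and 0.003 m and linear speed of each of roller_1, roller_2, roller_3, roller_4, roller_5, roller_6, roller_7 below 0.02 m/s and z of roller_2 in the frame of tote_floor between -0.003 and 0.003 m and z of roller_3 in the frame of tote_floor between -0.003 and 0.003 m and z of roller_4 in the frame of tote_floor between -0.003 and 0.003 m and z of roller_5 in the frame of tote_floor between -0.003 and 0.003 m and z of roller_6 in the frame of tote_floor between -0.003 and 0.003 m and z of roller_7 in the frame of tote_floor between -0.003 and 0.003 m); the robot touches nothing.
It fails at once if the spray can is shifted by more than 30 mm or tipped by more than 0.3 rad (distance of spray_red from where it was at the start of the episode above 0.03 m or angle between spray_red's own z axis and vertical above 0.3 rad).
It fails at once if the oil bottle is shifted by more than 30 mm or tipped by more than 0.3 rad (distance of oil_bottle from where it was at the start of the episode above 0.03 m or angle between oil_bottle's own z axis and vertical above 0.3 rad).
It fails at once if the jar is shifted by more than 30 mm or tipped by more than 0.3 rad (distance of jar_screws from where it was at the start of the episode above 0.03 m or angle between jar_screws's own z axis and vertical above 0.3 rad).
It fails at once if a roller is let go of over the tote with its underside still more than 12 mm above the tote's floor ((horizontal distance between roller_1 and tote below 0.07 m and z of roller_1 in the frame of tote_floor above 0.012 m and contact force between roller_1 and the fingers below 0.05 N) or (horizontal distance between roller_2 and tote below 0.07 m and z of roller_2 in the frame of tote_floor above 0.012 m and contact force between roller_2 and the fingers below 0.05 N) or (horizontal distance between roller_3 and tote below 0.07 m and z of roller_3 in the frame of tote_floor above 0.012 m and contact force between roller_3 and the fingers below 0.05 N) or (horizontal distance between roller_4 and tote below 0.07 m and z of roller_4 in the frame of tote_floor above 0.012 m and contact force between roller_4 and the fingers below 0.05 N) or (horizontal distance between roller_5 and tote below 0.07 m and z of roller_5 in the frame of tote_floor above 0.012 m and contact force between roller_5 and the fingers below 0.05 N) or (horizontal distance between roller_6 and tote below 0.07 m and z of roller_6 in the frame of tote_floor above 0.012 m and contact force between roller_6 and the fingers below 0.05 N) or (horizontal distance between roller_7 and tote below 0.07 m and z of roller_7 in the frame of tote_floor above 0.012 m and contact force between roller_7 and the fingers below 0.05 N)).
It also fails if it takes over 72 s, if anything falls off the work surface, if the arm or the gripper's body presses on something with over 40 N, if the wrist force passes 120 N, or if a joint passes its speed limit or range.

## Working session

There is one attempt and no reset: what is moved stays moved. The work goes in short steps, Python scripts to look and compute and a shell command to move; the robot and the scene stay as the last step left them, time stands still between calls to the robot, and variables do not carry over. Pictures are saved under pics/ and viewed, at most 10 in all, crops included, and the job is handed in when it is done.

```bash
mkdir -p pics
cat > h.py <<'E'
import numpy as np, cv2
from bench import env
from scipy.spatial.transform import Rotation as R
def Rm(o):
    o=np.array(o,float)
    return o if o.shape==(3,3) else (R.from_rotvec(o) if o.size==3 else R.from_quat(o)).as_matrix()
def cam(n):
    c=env.read_camera(n); c['R']=Rm(c['orientation']); return c
def w(c,p): return c['R']@np.array(p)+np.array(c['xyz'])
def cloud(c):
    f=240/np.tan(np.radians(c['fovy'])/2); d=c['depth']
    v,u=np.mgrid[:480,:640]
    P=np.stack([(u-c['cx'])/f*d,(v-c['cy'])/f*d,d],-1)@c['R'].T+np.array(c['xyz'])
    P[d<=0]=np.nan
    return P
E
python3 - <<'E'
from h import *
s=env.observe(); print({k:np.round(v,3) for k,v in s.items()}, env.grip_point_offset)
ims=[]
for n in ['top','scene']:
    c=cam(n); ims.append(c['img']); print(n,c['xyz'],c['orientation'],c['fovy'],c['cx'],c['cy'])
    cv2.imwrite(f'pics/{n}0.png',c['img'])
    for q in ['roller_1','tote','tote_floor','spray_red','oil_bottle','jar_screws']:
        for r in env.place_of(q,n): print(q,round(r['score'],2),np.round(w(c,r['centre']),3))
E
```

```text
{'time_s': np.float64(0.0), 'joint_pos': array([-1.447,  0.221,  1.528,  0.   ,  1.395, -0.126]), 'qvel': array([ 0.001,  0.   , -0.001,  0.001, -0.001,  0.001]), 'tau': array([ -0.   , -49.461, -38.738,   0.07 ,   0.057,  -0.   ]), 'tool_pos': array([ 0.154, -0.605,  0.2  ]), 'ee_rot': array([-3.115, -0.391, -0.   ]), 'force': array([-0.405, -0.084,  0.234]), 'ft_torque': array([-0.005, -0.004, -0.003]), 'grip_force': np.float64(0.0), 'gripper_width': np.float64(1.002)} -0.0187
top [0.32926105 0.04020068 1.24389465] [-2.12464528  2.12878855 -0.18962584] 47.430962084749126 319.0320428008579 238.8258803017947
roller_1 0.96 [ 0.493 -0.323  0.   ]
roller_1 0.86 [0.661 0.062 0.002]
roller_1 0.83 [ 0.568  0.259 -0.004]
roller_1 0.76 [0.618 0.084 0.001]
roller_1 0.7 [ 0.614 -0.325  0.   ]
roller_1 0.7 [0.592 0.037 0.006]
roller_1 0.63 [ 0.466  0.404 -0.004]
roller_1 0.47 [0.618 0.071 0.01 ]
tote 0.89 [ 0.619  0.074 -0.002]
tote_floor 0.85 [0.62  0.071 0.009]
spray_red 0.88 [ 0.451  0.262 -0.003]
oil_bottle 0.57 [ 0.668 -0.191 -0.003]
jar_screws 0.71 [ 0.544 -0.209 -0.002]
scene [0.01971987 0.62394005 0.76732234] [-0.93880993  2.44208188 -1.09048907] 48.985779912635614 320.4187618948686 241.63953936299444
roller_1 0.89 [0.614 0.083 0.004]
roller_1 0.85 [0.574 0.261 0.002]
roller_1 0.77 [ 0.618 -0.322  0.   ]
roller_1 0.77 [0.591 0.04  0.007]
roller_1 0.76 [ 0.463  0.408 -0.002]
roller_1 0.55 [0.66  0.064 0.008]
tote 0.83 [0.623 0.077 0.001]
tote_floor 0.57 [0.623 0.072 0.006]
tote_floor 0.22 [0.617 0.083 0.005]
spray_red 0.96 [0.455 0.262 0.001]
spray_red 0.42 [ 0.616 -0.323 -0.002]
oil_bottle 0.85 [ 0.67  -0.194  0.002]
jar_screws 0.58 [ 0.544 -0.204 -0.001]
jar_screws 0.41 [ 0.464  0.407 -0.004]
```

```bash
cat >> h.py <<'E'
from scipy.optimize import least_squares
def stubs(c,lo=0.108,hi=0.130,verbose=True):
    P=cloud(c); m=((P[...,2]>lo)&(P[...,2]<hi)&(P[...,0]>.4)).astype(np.uint8)
    n,l,st,_=cv2.connectedComponentsWithStats(m)
    out=[]
    for i in range(1,n):
        if 8<st[i,4]<900:
            q=P[l==i]; out.append(((q.max(0)+q.min(0))/2)); 
            if verbose: print('stub n',st[i,4],'px',st[i,:2],'med',np.round(np.median(q,0),4),'ext',np.round(np.ptp(q,0),3))
    return out
def rim(c,x0=(.62,.073)):
    P=cloud(c); m=(np.abs(P[...,2]-.056)<.004)&(np.abs(np.hypot(P[...,0]-x0[0],P[...,1]-x0[1])-.072)<.006)
    q=P[m]; r=least_squares(lambda p:np.hypot(q[:,0]-p[0],q[:,1]-p[1])-p[2],[*x0,.072],loss='soft_l1',f_scale=.002)
    print('rim',m.sum(),np.round(r.x,4)); return r.x
E
python3 - <<'E'
from h import *
print(np.round(Rm(env.observe()['ee_rot']),3))
for n in ['top','scene']:
    c=cam(n); print(n); stubs(c); rim(c)
c=cam('wrist'); print(c['xyz'],np.round(c['R'],2),c['fovy']); t=env.observe(); print(Rm(t['ee_rot']).T@(np.array(c['xyz'])-t['tool_pos']))
E
```

```text
[[ 0.969  0.247 -0.   ]
 [ 0.247 -0.969 -0.   ]
 [-0.     0.    -1.   ]]
top
stub n 155 px [397  18] med [ 1.0307 -0.1657  0.119 ] ext [0.008 0.062 0.022]
stub n 192 px [351  26] med [ 1.0116 -0.0719  0.1186] ext [0.013 0.08  0.022]
stub n 23 px [390  30] med [ 1.0035 -0.124   0.1166] ext [0.006 0.011 0.021]
stub n 18 px [421  47] med [ 0.9628 -0.1909  0.1194] ext [0.01  0.007 0.018]
stub n 22 px [339  50] med [ 0.9446 -0.0067  0.1193] ext [0.018 0.008 0.017]
stub n 19 px [378  51] med [ 0.9485 -0.0926  0.1179] ext [0.011 0.006 0.021]
stub n 38 px [203  89] med [0.8709 0.2844 0.1108] ext [0.009 0.029 0.007]
stub n 62 px [164 113] med [0.7782 0.3744 0.1198] ext [0.052 0.007 0.021]
stub n 10 px [279 115] med [0.809  0.1229 0.109 ] ext [0.007 0.011 0.002]
stub n 147 px [179 117] med [0.7677 0.3049 0.1188] ext [0.046 0.06  0.022]
stub n 13 px [294 119] med [0.7962 0.0899 0.1092] ext [0.013 0.011 0.003]
stub n 26 px [265 121] med [0.7814 0.1482 0.1166] ext [0.027 0.016 0.015]
stub n 19 px [275 125] med [0.7754 0.135  0.1192] ext [0.017 0.006 0.008]
stub n 16 px [160 127] med [0.7713 0.385
[... 3483 characters left out ...]
med [0.6738 0.413  0.1193] ext [0.097 0.023 0.021]
stub n 74 px [228 276] med [0.5666 0.261  0.1151] ext [0.015 0.017 0.012]
stub n 118 px [ 89 299] med [0.6717 0.4541 0.1238] ext [0.034 0.043 0.022]
stub n 352 px [260 312] med [0.4243 0.2828 0.1191] ext [0.053 0.051 0.022]
stub n 421 px [  0 321] med [0.6531 0.5708 0.1252] ext [0.051 0.13  0.022]
stub n 107 px [197 362] med [0.4615 0.4084 0.1157] ext [0.016 0.015 0.011]
stub n 127 px [  4 382] med [0.635  0.6169 0.1199] ext [0.043 0.014 0.022]
rim 408 [0.6179 0.0745 0.0713]
[ 0.22909678 -0.58670539  0.38456749] [[ 0.25 -0.93 -0.27]
 [-0.97 -0.24 -0.07]
 [ 0.    0.28 -0.96]] 63.67580421812942
[ 7.69281897e-02  1.30741520e-04 -1.83019983e-01]
```

View pics/top0.png

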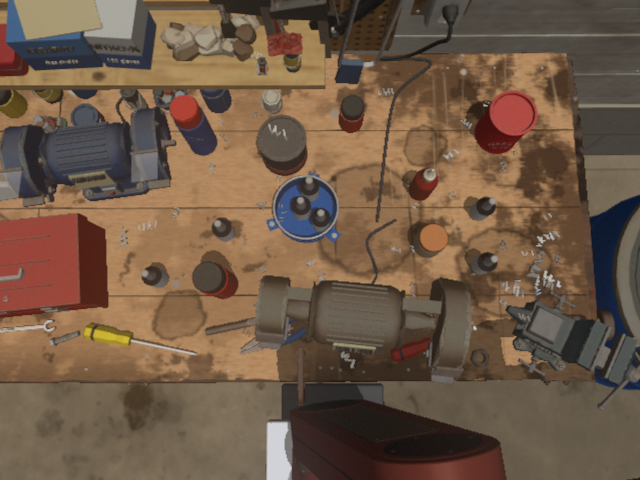

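View pics/scene0.png

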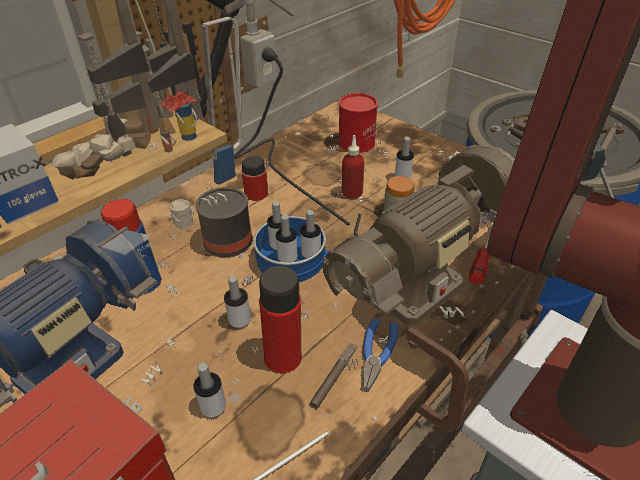

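```bash
python3 -m inch '[{"tz":-0.06,"wz":7.15,"jaw":0.03},{"tz":-0.06,"wz":7.15},{"tx":0.033,"ty":-0.0484},{"tx":0.033,"ty":-0.0484},{"tx":0.033,"ty":-0.0484},{"tx":0.033,"ty":-0.0484},{"tx":0.033,"ty":-0.0484},{"tx":0.033,"ty":-0.0484},{"tx":0.033,"ty":-0.0484},{"tx":0.033,"ty":-0.0484},{"tx":0.033,"ty":-0.0484},{"tx":0.033,"ty":-0.0484}]' 50
```

```text
validation failed for argument at $[0]...
```

```bash
python3 -m inch '[{"tx":0.033,"ty":-0.0484},{"tx":0.033,"ty":-0.0484},{"tx":0.033,"ty":-0.0484},{"tx":0.033,"ty":-0.0484},{},{}]'
cat >> h.py <<'E'
def look(name=None,z=.122,near=None,rad=.09):
    # stub tops near a point, wrist camera; fit circle centre of points close to top height
    c=cam('wrist'); P=cloud(c); s=env.observe()
    if name: cv2.imwrite(f'pics/{name}.png',c['img'])
    print('t',round(float(s['time_s']),2),'tcp',np.round(s['tool_pos'],4),'yaw a',np.round(np.degrees(np.arctan2(*Rm(s['ee_rot'])[[1,0],0])),2),'tilt',np.round(Rm(s['ee_rot'])[:,2],3))
    m=((np.abs(P[...,2]-z)<.006)&(np.hypot(P[...,0]-near[0],P[...,1]-near[1])<rad)).astype(np.uint8)
    n,l,st,_=cv2.connectedComponentsWithStats(m); out=[]
    for i in range(1,n):
        if st[i,4]>60:
            q=P[l==i]; q=q[q[:,2]>np.median(q[:,2])-.003]
            (x,y),r=cv2.minEnclosingCircle((q[:,:2]*1000).astype(np.float32))
            out.append((x/1000,y/1000)); print('stub',len(q),'circ',np.round([x,y,r],1),'mean',np.round(q.mean(0)*1000,1))
    return c,out
E
python3 - <<'E'
from h import *
c,o=look('w1',near=(.618,.073)); rim(c,(.618,.073))
E
```

```text
t 0.9 tcp [ 0.1545 -0.6056  0.2016] yaw a 14.31 tilt [-0. -0. -1.]
rim 0 [0.618 0.073 0.072]validation failed for argument at $[0]...
```

View pics/w1.png

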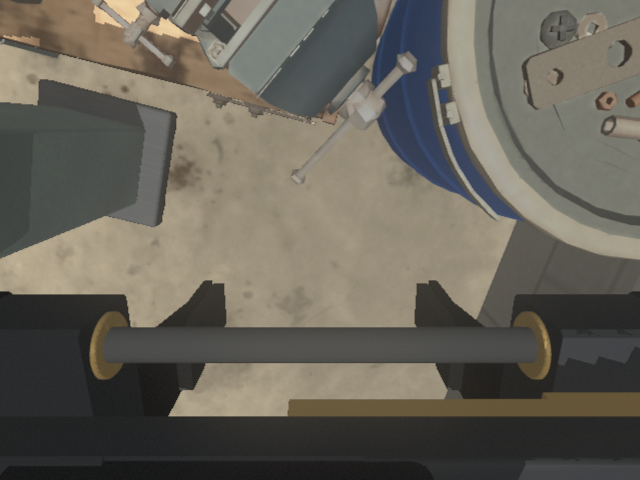

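The picture only shows the floor and the vise (upper left, about (300,60)), because the arm hasn't moved. The fingers take up rows 280-390, so the wrist camera looks ahead of the tool along +x. I'll check the row format next.

```bash
python3 -m inch '[{"wx":0,"wy":0,"wz":7.15,"tx":0,"ty":0,"tz":-0.06,"jaw":0.03}]' 50
```

```text
time_s: 1.02
tool_pos: [0.154, -0.602, 0.2556]
ee_rot: [-3.123, -0.191, 0.001]
force: [-0.1, -1.7, 0.9]
gripper_width: 0.944
grip_force: 0.0
```

```bash
python3 -m inch '[{"wx":0,"wy":0,"wz":7.15,"tx":0,"ty":0,"tz":-0.06,"jaw":0.03},{"wx":0,"wy":0,"wz":0,"tx":0.03,"ty":-0.054,"tz":0,"jaw":0.03},{"wx":0,"wy":0,"wz":0,"tx":0.03,"ty":-0.054,"tz":0,"jaw":0.03},{"wx":0,"wy":0,"wz":0,"tx":0.03,"ty":-0.054,"tz":0,"jaw":0.03},{"wx":0,"wy":0,"wz":0,"tx":0.03,"ty":-0.054,"tz":0,"jaw":0.03},{"wx":0,"wy":0,"wz":0,"tx":0.03,"ty":-0.054,"tz":0,"jaw":0.03},{"wx":0,"wy":0,"wz":0,"tx":0.03,"ty":-0.054,"tz":0,"jaw":0.03},{"wx":0,"wy":0,"wz":0,"tx":0.03,"ty":-0.054,"tz":0,"jaw":0.03},{"wx":0,"wy":0,"wz":0,"tx":0.03,"ty":-0.054,"tz":0,"jaw":0.03},{"wx":0,"wy":0,"wz":0,"tx":0.03,"ty":-0.054,"tz":0,"jaw":0.03},{"wx":0,"wy":0,"wz":0,"tx":0.03,"ty":-0.054,"tz":0,"jaw":0.03},{"wx":0,"wy":0,"wz":0,"tx":0.03,"ty":-0.054,"tz":0,"jaw":0.03}]'
python3 -m inch '[{"wx":0,"wy":0,"wz":0,"tx":0.03,"ty":-0.05,"tz":0,"jaw":0.03},{"wx":0,"wy":0,"wz":0,"tx":0.015,"ty":-0.03,"tz":0,"jaw":0.03},{"wx":0,"wy":0,"wz":0,"tx":0,"ty":0,"tz":0,"jaw":0.03}]'
python3 - <<'E'
from h import *
c,o=look('w2',near=(.618,.073)); rim(c,(.618,.073))
E
```

```text
time_s: 2.52
tool_pos: [0.4851, -0.0095, 0.322]
ee_rot: [3.141, 0.001, 0.002]
force: [0.4, -0.6, 0.6]
gripper_width: 0.344
grip_force: 0.0
time_s: 2.9
tool_pos: [0.5297, 0.0705, 0.3211]
ee_rot: [-3.141, -0.006, 0.001]
force: [-0.4, -0.1, 0.7]
gripper_width: 0.344
grip_force: 0.0
t 2.95 tcp [0.5293 0.0692 0.3212] yaw a 0.14 tilt [-0.001 -0.    -1.   ]
stub 252 circ [661.2  65.3   7.8] mean [660.9  65.3 121.3]
stub 224 circ [617.   83.4   7.8] mean [617.   83.4 121.4]
stub 209 circ [589.8  40.4   7.8] mean [590.   40.5 121.4]
rim 2250 [0.618  0.0736 0.071 ]
```

View pics/w2.png

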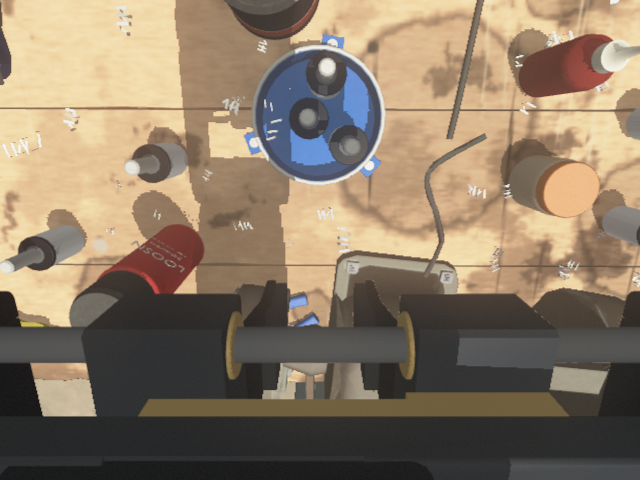

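The wrist view shows the tote at about (318,115). Stubs show at (327,68), (307,117) and (348,146), all fitted with the right radius (7.8 mm) and height, and the other rollers are at (140,165) and (10,262). Next I'll shift roller_7.

```bash
python3 -m inch '[{"wx":0,"wy":0,"wz":0,"tx":0.044,"ty":-0.007,"tz":0.02,"jaw":0.03},{"wx":0,"wy":0,"wz":0,"tx":0.0437,"ty":-0.0072,"tz":0.04,"jaw":0.03},{"wx":0,"wy":0,"wz":0,"tx":0,"ty":0,"tz":0.05,"jaw":0.03},{"wx":0,"wy":0,"wz":0,"tx":0,"ty":0,"tz":0.05,"jaw":0.03},{"wx":0,"wy":0,"wz":0,"tx":0,"ty":0,"tz":0.03,"jaw":0.03},{"wx":0,"wy":0,"wz":0,"tx":0,"ty":0,"tz":0.03,"jaw":0.03},{"wx":0,"wy":0,"wz":0,"tx":0,"ty":0,"tz":0.016,"jaw":0.03},{"wx":0,"wy":0,"wz":0,"tx":0,"ty":0,"tz":0,"jaw":0.03}]' 40
python3 - <<'E'
from h import *
for z in (.116,):
    c=cam('top'); stubs(c,.117,.13,False)
s=env.observe(); print(s['tool_pos'],s['force'])
E
```

```text
time_s: 3.95
tool_pos: [0.6161, 0.0818, 0.0847]
ee_rot: [3.141, -0.001, -0.003]
force: [-1.1, 0.9, 0.5]
gripper_width: 0.344
grip_force: 0.0
[0.6171937  0.082019   0.08609534] [-0.59606723 -0.41638228  0.22282124]
```

```bash
python3 -m inch '[{"wx":0,"wy":0,"wz":0,"tx":0,"ty":0,"tz":0,"jaw":0.008},{"wx":0,"wy":0,"wz":0,"tx":0,"ty":0,"tz":0,"jaw":0.008},{"wx":0,"wy":0,"wz":0,"tx":0,"ty":0,"tz":-0.002,"jaw":0.008},{"wx":0,"wy":0,"wz":0,"tx":0.0005,"ty":0.004,"tz":0,"jaw":0.008},{"wx":0,"wy":0,"wz":0,"tx":0.0005,"ty":0.0045,"tz":0,"jaw":0.008},{"wx":0,"wy":0,"wz":0,"tx":0,"ty":0,"tz":0,"jaw":0.008}]' 40
```

```text
time_s: 4.75
tool_pos: [0.6179, 0.0737, 0.0872]
ee_rot: [3.141, -0.001, -0.001]
force: [0.5, 0.1, -3.9]
gripper_width: 0.166
grip_force: 40.0
```

```bash
python3 -m inch '[{"wx":0,"wy":0,"wz":0,"tx":0,"ty":0,"tz":0.0025,"jaw":0.008},{"wx":0,"wy":0,"wz":0,"tx":0,"ty":0,"tz":0,"jaw":0.03},{"wx":0,"wy":0,"wz":0,"tx":0,"ty":0,"tz":0,"jaw":0.03},{"wx":0,"wy":0,"wz":0,"tx":0,"ty":0,"tz":-0.03,"jaw":0.03},{"wx":0,"wy":0,"wz":0,"tx":0,"ty":0,"tz":-0.06,"jaw":0.03},{"wx":0,"wy":0,"wz":0,"tx":-0.02,"ty":-0.02,"tz":-0.055,"jaw":0.03},{"wx":0,"wy":0,"wz":0,"tx":-0.03,"ty":-0.05,"tz":-0.02,"jaw":0.03},{"wx":0,"wy":0,"wz":0,"tx":-0.03,"ty":-0.05,"tz":-0.02,"jaw":0.03},{"wx":0,"wy":0,"wz":0,"tx":-0.02,"ty":-0.05,"tz":-0.01,"jaw":0.03},{"wx":0,"wy":0,"wz":0,"tx":-0.01,"ty":-0.02,"tz":0,"jaw":0.03},{"wx":0,"wy":0,"wz":0,"tx":0,"ty":0,"tz":0,"jaw":0.03}]' 40
python3 - <<'E'
from h import *
c,o=look(None,z=.116,near=(.5675,.258),rad=.05)
look(None,z=.116,near=(.462,.406),rad=.05)
look('w3',near=(.618,.073)); rim(c,(.618,.073))
E
```

```text
time_s: 6.12
tool_pos: [0.5071, 0.2657, 0.2802]
ee_rot: [-3.141, -0.005, -0.0]
force: [0.1, 0.3, 0.3]
gripper_width: 0.347
grip_force: 0.0
t 6.17 tcp [0.5077 0.2645 0.2799] yaw a 0.11 tilt [ 0. -0. -1.]
stub 253 circ [568.8 259.    7.9] mean [568.9 258.9 115.4]
t 6.22 tcp [0.5081 0.2638 0.2798] yaw a 0.03 tilt [-0.    -0.001 -1.   ]
stub 213 circ [463.1 406.9   8.3] mean [463.9 406.2 115.1]
t 6.28 tcp [0.5083 0.2634 0.2797] yaw a -0.02 tilt [-0.    -0.001 -1.   ]
stub 356 circ [660.6  65.6   8.3] mean [660.7  66.5 121.3]
stub 319 circ [616.7  74.9   8.2] mean [616.6  75.6 121.2]
stub 302 circ [589.7  40.5   8.2] mean [589.7  41.8 121.3]
rim 2517 [0.6179 0.0746 0.0711]
```

```bash
python3 -m inch '[{"wx":0,"wy":0,"wz":0,"tx":0.03,"ty":0.002,"tz":0.02,"jaw":0.03},{"wx":0,"wy":0,"wz":0,"tx":0.0305,"ty":0.0025,"tz":0.04,"jaw":0.03},{"wx":0,"wy":0,"wz":0,"tx":0,"ty":0,"tz":0.05,"jaw":0.03},{"wx":0,"wy":0,"wz":0,"tx":0,"ty":0,"tz":0.04,"jaw":0.03},{"wx":0,"wy":0,"wz":0,"tx":0,"ty":0,"tz":0.03,"jaw":0.03},{"wx":0,"wy":0,"wz":0,"tx":0,"ty":0,"tz":0.022,"jaw":0.03},{"wx":0,"wy":0,"wz":0,"tx":0,"ty":0,"tz":0,"jaw":0.03},{"wx":0,"wy":0,"wz":0,"tx":0,"ty":0,"tz":0,"jaw":0.008},{"wx":0,"wy":0,"wz":0,"tx":0,"ty":0,"tz":0,"jaw":0.008},{"wx":0,"wy":0,"wz":0,"tx":0,"ty":0,"tz":0,"jaw":0.008}]' 50; python3 -c "
from h import *
print(env.observe()['tool_pos'])"
```

```text
time_s: 7.52
tool_pos: [0.5697, 0.2598, 0.0797]
ee_rot: [-3.141, -0.0, -0.004]
force: [0.3, -0.8, 3.3]
gripper_width: 0.161
grip_force: 50.0
[0.56967025 0.25975119 0.07971212]
```

```bash
python3 -m inch '[{"wx":0,"wy":0,"wz":0,"tx":0,"ty":0,"tz":-0.03,"jaw":0.008},{"wx":0,"wy":0,"wz":0,"tx":0,"ty":0,"tz":-0.055,"jaw":0.008},{"wx":0,"wy":0,"wz":0,"tx":0.01,"ty":0.03,"tz":-0.05,"jaw":0.008},{"wx":0,"wy":0,"wz":0,"tx":0.01,"ty":0.04,"tz":-0.005,"jaw":0.008},{"wx":0,"wy":0,"wz":0,"tx":0.01,"ty":0.04,"tz":0,"jaw":0.008},{"wx":0,"wy":0,"wz":0,"tx":0.004,"ty":0.0327,"tz":0,"jaw":0.008},{"wx":0,"wy":0,"wz":0,"tx":0,"ty":0,"tz":0,"jaw":0.008},{"wx":0,"wy":0,"wz":0,"tx":0,"ty":0,"tz":0,"jaw":0.008}]' 50; python3 -c "
from h import *
print(env.observe()['tool_pos'])"
```

```text
time_s: 8.52
tool_pos: [0.6022, 0.1174, 0.2178]
ee_rot: [-3.141, 0.0, 0.001]
force: [0.8, 0.5, -2.4]
gripper_width: 0.167
grip_force: 50.0
[0.60221516 0.11739426 0.21778228]
```

```bash
python3 -m inch '[{"wx":0,"wy":0,"wz":0,"tx":0.001,"ty":0,"tz":0.04,"jaw":0.008},{"wx":0,"wy":0,"wz":0,"tx":0,"ty":0,"tz":0.04,"jaw":0.008},{"wx":0,"wy":0,"wz":0,"tx":0,"ty":0,"tz":0.025,"jaw":0.008},{"wx":0,"wy":0,"wz":0,"tx":0,"ty":0,"tz":0.015,"jaw":0.008},{"wx":0,"wy":0,"wz":0,"tx":0,"ty":0,"tz":0.01,"jaw":0.008},{"wx":0,"wy":0,"wz":0,"tx":0,"ty":0,"tz":0,"jaw":0.008}]' 50; python3 -c "
from h import *
s=env.observe();print(s['tool_pos'],s['force'])"
```

```text
time_s: 9.28
tool_pos: [0.6033, 0.1175, 0.0878]
ee_rot: [-3.141, -0.001, 0.001]
force: [-0.7, -0.2, -2.1]
gripper_width: 0.167
grip_force: 50.0
[0.60329276 0.11746228 0.08784284] [-0.70989342 -0.16391961 -2.09379327]
```

```bash
python3 -m inch '[{"wx":0,"wy":0,"wz":0,"tx":0,"ty":0,"tz":0.0025,"jaw":0.008},{"wx":0,"wy":0,"wz":0,"tx":0,"ty":0,"tz":0,"jaw":0.008},{"wx":0,"wy":0,"wz":0,"tx":0,"ty":0,"tz":0,"jaw":0.03},{"wx":0,"wy":0,"wz":0,"tx":0,"ty":0,"tz":0,"jaw":0.03},{"wx":0,"wy":0,"wz":0,"tx":0,"ty":0,"tz":-0.03,"jaw":0.03},{"wx":0,"wy":0,"wz":0,"tx":0,"ty":0,"tz":-0.05,"jaw":0.03},{"wx":0,"wy":0,"wz":-10,"tx":0,"ty":0,"tz":-0.055,"jaw":0.03},{"wx":0,"wy":0,"wz":-10,"tx":0,"ty":0,"tz":-0.04,"jaw":0.03},{"wx":0,"wy":0,"wz":-10,"tx":0,"ty":0,"tz":-0.02,"jaw":0.03},{"wx":0,"wy":0,"wz":-10,"tx":0,"ty":0,"tz":0,"jaw":0.03},{"wx":0,"wy":0,"wz":-10,"tx":0,"ty":0,"tz":0,"jaw":0.03},{"wx":0,"wy":0,"wz":-10,"tx":0,"ty":0,"tz":0,"jaw":0.03}]' 50; python3 -m inch '[{"wx":0,"wy":0,"wz":-10,"tx":0,"ty":0,"tz":0,"jaw":0.03},{"wx":0,"wy":0,"wz":-10,"tx":0,"ty":0,"tz":0,"jaw":0.03},{"wx":0,"wy":0,"wz":-10,"tx":0,"ty":0,"tz":0,"jaw":0.03},{"wx":0,"wy":0,"wz":0,"tx":0.045,"ty":-0.029,"tz":0,"jaw":0.03},{"wx":0,"wy":0,"wz":0,"tx":0.045,"ty":-0.029,"tz":0,"jaw":0.03},{"wx":0,"wy":0,"wz":0,"tx":0.045,"ty":-0.029,"tz":0,"jaw":0.03},{"wx":0,"wy":0,"wz":0,"tx":0.045,"ty":-0.029,"tz":0,"jaw":0.03},{"wx":0,"wy":0,"wz":0,"tx":0.033,"ty":-0.024,"tz":0,"jaw":0.03},{"wx":0,"wy":0,"wz":0,"tx":0,"ty":0,"tz":0,"jaw":0.03},{"wx":0,"wy":0,"wz":0,"tx":0,"ty":0,"tz":0,"jaw":0.03}]' 50
python3 - <<'E'
from h import *
look(None,z=.116,near=(.462,.406),rad=.05)
c=cam('top'); rim(c); P=cloud(c)
for o in stubs(c,.110,.13,False):
    if np.hypot(o[0]-.618,o[1]-.073)<.06: print(np.round(o,4))
E
```

```text
time_s: 10.78
tool_pos: [0.6038, 0.117, 0.2813]
ee_rot: [2.715, 1.579, 0.002]
force: [0.3, 0.6, -0.3]
gripper_width: 0.343
grip_force: 0.0
time_s: 12.02
tool_pos: [0.4639, 0.3298, 0.2811]
ee_rot: [2.22, 2.222, 0.001]
force: [0.3, -0.5, -0.9]
gripper_width: 0.343
grip_force: 0.0
t 12.07 tcp [0.4641 0.3294 0.2809] yaw a 89.98 tilt [ 0.001 -0.    -1.   ]
stub 263 circ [462.5 406.8   7.9] mean [462.5 406.9 115.3]
rim 431 [0.6186 0.0711 0.0714]
[0.6621 0.0631 0.1181]
[0.6168 0.0724 0.1189]
[0.6029 0.1139 0.118 ]
[0.5901 0.0376 0.1191]
```

```bash
python3 -m inch '[{"wx":0,"wy":0,"wz":0,"tx":0.04,"ty":-0.001,"tz":0.02,"jaw":0.03},{"wx":0,"wy":0,"wz":0,"tx":0.0374,"ty":-0.0005,"tz":0.04,"jaw":0.03},{"wx":0,"wy":0,"wz":0,"tx":0,"ty":0,"tz":0.05,"jaw":0.03},{"wx":0,"wy":0,"wz":0,"tx":0,"ty":0,"tz":0.04,"jaw":0.03},{"wx":0,"wy":0,"wz":0,"tx":0,"ty":0,"tz":0.03,"jaw":0.03},{"wx":0,"wy":0,"wz":0,"tx":0,"ty":0,"tz":0.022,"jaw":0.03},{"wx":0,"wy":0,"wz":0,"tx":0,"ty":0,"tz":0,"jaw":0.03},{"wx":0,"wy":0,"wz":0,"tx":0,"ty":0,"tz":0,"jaw":0.008},{"wx":0,"wy":0,"wz":0,"tx":0,"ty":0,"tz":0,"jaw":0.008},{"wx":0,"wy":0,"wz":0,"tx":0,"ty":0,"tz":0,"jaw":0.008}]' 50; python3 -c "
from h import *
print(env.observe()['tool_pos'])"
```

```text
time_s: 13.38
tool_pos: [0.4628, 0.4079, 0.0802]
ee_rot: [2.221, 2.221, 0.004]
force: [-1.2, -0.6, 3.3]
gripper_width: 0.164
grip_force: 50.0
[0.46283093 0.40792887 0.08017537]
```

```bash
python3 -m inch '[{"wx":0,"wy":0,"wz":0,"tx":0,"ty":0,"tz":-0.03,"jaw":0.008},{"wx":0,"wy":0,"wz":0,"tx":0,"ty":0,"tz":-0.055,"jaw":0.008},{"wx":0,"wy":0,"wz":0,"tx":0,"ty":0,"tz":-0.06,"jaw":0.008},{"wx":0,"wy":0,"wz":0,"tx":-0.03,"ty":0.02,"tz":-0.003,"jaw":0.008},{"wx":0,"wy":0,"wz":0,"tx":-0.05,"ty":0.03,"tz":0,"jaw":0.008},{"wx":0,"wy":0,"wz":0,"tx":-0.05,"ty":0.03,"tz":0,"jaw":0.008},{"wx":0,"wy":0,"wz":0,"tx":-0.05,"ty":0.03,"tz":0,"jaw":0.008},{"wx":0,"wy":0,"wz":0,"tx":-0.05,"ty":0.03,"tz":0,"jaw":0.008},{"wx":0,"wy":0,"wz":0,"tx":-0.04,"ty":0.025,"tz":0,"jaw":0.008},{"wx":0,"wy":0,"wz":0,"tx":-0.028,"ty":0.0198,"tz":0,"jaw":0.008},{"wx":0,"wy":0,"wz":0,"tx":0,"ty":0,"tz":0,"jaw":0.008},{"wx":0,"wy":0,"wz":0,"tx":0,"ty":0,"tz":0,"jaw":0.008}]' 50; python3 -c "
from h import *
print(env.observe()['tool_pos'])"
```

```text
time_s: 14.88
tool_pos: [0.6463, 0.1098, 0.2261]
ee_rot: [-2.221, -2.221, 0.001]
force: [0.4, -0.0, -1.4]
gripper_width: 0.169
grip_force: 50.0
[0.64629078 0.1097619  0.22609739]
```

```bash
python3 -m inch '[{"wx":0,"wy":0,"wz":0,"tx":0,"ty":0.0013,"tz":0.045,"jaw":0.008},{"wx":0,"wy":0,"wz":0,"tx":0,"ty":0,"tz":0.04,"jaw":0.008},{"wx":0,"wy":0,"wz":0,"tx":0,"ty":0,"tz":0.025,"jaw":0.008},{"wx":0,"wy":0,"wz":0,"tx":0,"ty":0,"tz":0.015,"jaw":0.008},{"wx":0,"wy":0,"wz":0,"tx":0,"ty":0,"tz":0.0125,"jaw":0.008},{"wx":0,"wy":0,"wz":0,"tx":0,"ty":0,"tz":0,"jaw":0.008}]' 50; python3 -c "
from h import *
s=env.observe();print(s['tool_pos'],s['force'])"
```

```text
time_s: 15.62
tool_pos: [0.6477, 0.1098, 0.0886]
ee_rot: [-2.22, -2.222, 0.001]
force: [0.6, 0.1, -1.9]
gripper_width: 0.16
grip_force: 50.0
[0.64769774 0.10977765 0.0885961 ] [ 0.63224554  0.10415691 -1.94627007]
```

```bash
python3 -m inch '[{"wx":0,"wy":0,"wz":0,"tx":0,"ty":0,"tz":0.003,"jaw":0.008},{"wx":0,"wy":0,"wz":0,"tx":0,"ty":0,"tz":0,"jaw":0.008},{"wx":0,"wy":0,"wz":0,"tx":0,"ty":0,"tz":0,"jaw":0.026},{"wx":0,"wy":0,"wz":0,"tx":0,"ty":0,"tz":0,"jaw":0.026},{"wx":0,"wy":0,"wz":0,"tx":0,"ty":0,"tz":-0.03,"jaw":0.026},{"wx":0,"wy":0,"wz":0,"tx":0,"ty":0,"tz":-0.05,"jaw":0.026},{"wx":0,"wy":0,"wz":0,"tx":0,"ty":0,"tz":-0.055,"jaw":0.03},{"wx":0,"wy":0,"wz":0,"tx":-0.04,"ty":0,"tz":-0.04,"jaw":0.03},{"wx":0,"wy":0,"wz":0,"tx":-0.055,"ty":0,"tz":-0.02,"jaw":0.03},{"wx":0,"wy":0,"wz":0,"tx":-0.06,"ty":-0.005,"tz":0,"jaw":0.03},{"wx":0,"wy":0,"wz":0,"tx":-0.06,"ty":-0.005,"tz":0,"jaw":0.03},{"wx":0,"wy":0,"wz":0,"tx":-0.06,"ty":-0.005,"tz":0,"jaw":0.03}]' 50; python3 -m inch '[{"wx":0,"wy":0,"wz":0,"tx":-0.06,"ty":-0.005,"tz":0,"jaw":0.03},{"wx":0,"wy":0,"wz":0,"tx":-0.06,"ty":-0.005,"tz":0,"jaw":0.03},{"wx":0,"wy":0,"wz":0,"tx":-0.06,"ty":-0.005,"tz":0,"jaw":0.03},{"wx":0,"wy":0,"wz":0,"tx":-0.045,"ty":-0.002,"tz":0,"jaw":0.03},{"wx":0,"wy":0,"wz":0,"tx":0,"ty":0,"tz":0,"jaw":0.03},{"wx":0,"wy":0,"wz":0,"tx":0,"ty":0,"tz":0,"jaw":0.03}]' 50
python3 - <<'E'
from h import *
look(None,z=.116,near=(.616,-.324),rad=.05)
look(None,z=.116,near=(.493,-.32),rad=.05)
c=cam('top'); rim(c); P=cloud(c)
for o in stubs(c,.110,.13,False):
    if np.hypot(o[0]-.618,o[1]-.073)<.06: print(np.round(o,4))
E
```

```text
time_s: 17.12
tool_pos: [0.6332, -0.1674, 0.282]
ee_rot: [2.22, 2.221, 0.001]
force: [1.2, -0.3, 0.7]
gripper_width: 0.348
grip_force: 0.0
time_s: 17.88
tool_pos: [0.6164, -0.3903, 0.2812]
ee_rot: [2.221, 2.221, 0.001]
force: [1.5, 0.2, 0.6]
gripper_width: 0.344
grip_force: 0.0
t 17.93 tcp [ 0.6166 -0.3897  0.2814] yaw a 90.05 tilt [ 0.001  0.    -1.   ]
stub 253 circ [ 615.  -325.7    7.9] mean [ 615.1 -325.5  115.3]
t 17.98 tcp [ 0.6168 -0.3893  0.2815] yaw a 90.09 tilt [ 0.001  0.    -1.   ]
stub 264 circ [ 491.4 -321.9    8.1] mean [ 491.8 -321.8  115.3]
rim 439 [0.6185 0.0711 0.0714]
[0.6618 0.0631 0.1187]
[0.6488 0.1055 0.1196]
[0.6166 0.0725 0.1188]
[0.6038 0.1137 0.1192]
[0.5901 0.0376 0.1186]
```

```bash
python3 -m inch '[{"wx":0,"wy":0,"wz":0,"tx":0.032,"ty":-0.001,"tz":0.02,"jaw":0.03},{"wx":0,"wy":0,"wz":0,"tx":0.0315,"ty":-0.0008,"tz":0.04,"jaw":0.03},{"wx":0,"wy":0,"wz":0,"tx":0,"ty":0,"tz":0.05,"jaw":0.03},{"wx":0,"wy":0,"wz":0,"tx":0,"ty":0,"tz":0.04,"jaw":0.03},{"wx":0,"wy":0,"wz":0,"tx":0,"ty":0,"tz":0.03,"jaw":0.03},{"wx":0,"wy":0,"wz":0,"tx":0,"ty":0,"tz":0.022,"jaw":0.03},{"wx":0,"wy":0,"wz":0,"tx":0,"ty":0,"tz":0,"jaw":0.03},{"wx":0,"wy":0,"wz":0,"tx":0,"ty":0,"tz":0,"jaw":0.008},{"wx":0,"wy":0,"wz":0,"tx":0,"ty":0,"tz":0,"jaw":0.008},{"wx":0,"wy":0,"wz":0,"tx":0,"ty":0,"tz":0,"jaw":0.008}]' 50; python3 -c "
from h import *
print(env.observe()['tool_pos'])"
```

```text
time_s: 19.27
tool_pos: [0.6154, -0.3279, 0.0811]
ee_rot: [2.219, 2.22, 0.001]
force: [-0.5, 0.8, 5.0]
gripper_width: 0.166
grip_force: 50.0
[ 0.61537747 -0.32790365  0.08109753]
```

```bash
python3 -m inch '[{"wx":0,"wy":0,"wz":0,"tx":0,"ty":0,"tz":-0.03,"jaw":0.008},{"wx":0,"wy":0,"wz":0,"tx":0,"ty":0,"tz":-0.055,"jaw":0.008},{"wx":0,"wy":0,"wz":0,"tx":0,"ty":0,"tz":-0.06,"jaw":0.008},{"wx":0,"wy":0,"wz":0,"tx":0.03,"ty":0,"tz":-0.003,"jaw":0.008},{"wx":0,"wy":0,"wz":0,"tx":0.05,"ty":0.003,"tz":0,"jaw":0.008},{"wx":0,"wy":0,"wz":0,"tx":0.055,"ty":0.003,"tz":0,"jaw":0.008},{"wx":0,"wy":0,"wz":0,"tx":0.055,"ty":0.003,"tz":0,"jaw":0.008},{"wx":0,"wy":0,"wz":0,"tx":0.055,"ty":0.003,"tz":0,"jaw":0.008},{"wx":0,"wy":0,"wz":0,"tx":0.05,"ty":0.003,"tz":0,"jaw":0.008},{"wx":0,"wy":0,"wz":0,"tx":0.04,"ty":0.002,"tz":0,"jaw":0.008},{"wx":0,"wy":0,"wz":0,"tx":0.0227,"ty":0.0008,"tz":0,"jaw":0.008},{"wx":0,"wy":0,"wz":0,"tx":0,"ty":0,"tz":0,"jaw":0.008}]' 50;python3 -m inch '[{"wx":0,"wy":0,"wz":0,"tx":0,"ty":0,"tz":0,"jaw":0.008}]'; python3 -c "
from h import *
print(env.observe()['tool_pos'])"
```

```text
time_s: 20.78
tool_pos: [0.632, 0.0317, 0.2269]
ee_rot: [-2.219, -2.224, 0.001]
force: [0.1, 0.3, -1.7]
gripper_width: 0.164
grip_force: 50.0
time_s: 20.9
tool_pos: [0.6322, 0.0293, 0.2269]
ee_rot: [2.222, 2.22, -0.001]
force: [0.5, -0.4, -2.4]
gripper_width: 0.167
grip_force: 50.0
[0.63217219 0.02931691 0.22693325]
```

```bash
python3 -m inch '[{"wx":0,"wy":0,"wz":0,"tx":0.0005,"ty":0.001,"tz":0.045,"jaw":0.008},{"wx":0,"wy":0,"wz":0,"tx":0,"ty":0,"tz":0.04,"jaw":0.008},{"wx":0,"wy":0,"wz":0,"tx":0,"ty":0,"tz":0.025,"jaw":0.008},{"wx":0,"wy":0,"wz":0,"tx":0,"ty":0,"tz":0.015,"jaw":0.008},{"wx":0,"wy":0,"wz":0,"tx":0,"ty":0,"tz":0.012,"jaw":0.008},{"wx":0,"wy":0,"wz":0,"tx":0,"ty":0,"tz":0,"jaw":0.008}]' 50; python3 -c "
from h import *
s=env.observe();print(s['tool_pos'],s['force'])"
```

```text
time_s: 21.65
tool_pos: [0.633, 0.0307, 0.0897]
ee_rot: [-2.221, -2.221, 0.001]
force: [-0.3, 0.1, -1.5]
gripper_width: 0.161
grip_force: 50.0
[0.63299064 0.03066288 0.08968899] [-0.26657935  0.08124128 -1.54626944]
```

```bash
python3 -m inch '[{"wx":0,"wy":0,"wz":0,"tx":0,"ty":0,"tz":0.003,"jaw":0.008},{"wx":0,"wy":0,"wz":0,"tx":0,"ty":0,"tz":0,"jaw":0.008},{"wx":0,"wy":0,"wz":0,"tx":0,"ty":0,"tz":0,"jaw":0.026},{"wx":0,"wy":0,"wz":0,"tx":0,"ty":0,"tz":0,"jaw":0.026},{"wx":0,"wy":0,"wz":0,"tx":0,"ty":0,"tz":-0.03,"jaw":0.026},{"wx":0,"wy":0,"wz":0,"tx":0,"ty":0,"tz":-0.05,"jaw":0.026},{"wx":0,"wy":0,"wz":0,"tx":0,"ty":0,"tz":-0.055,"jaw":0.03},{"wx":0,"wy":0,"wz":0,"tx":-0.03,"ty":-0.01,"tz":-0.045,"jaw":0.03},{"wx":0,"wy":0,"wz":0,"tx":-0.05,"ty":-0.02,"tz":0,"jaw":0.03},{"wx":0,"wy":0,"wz":0,"tx":-0.055,"ty":-0.022,"tz":0,"jaw":0.03},{"wx":0,"wy":0,"wz":0,"tx":-0.055,"ty":-0.022,"tz":0,"jaw":0.03},{"wx":0,"wy":0,"wz":0,"tx":-0.055,"ty":-0.022,"tz":0,"jaw":0.03}]' 50; python3 -m inch '[{"wx":0,"wy":0,"wz":0,"tx":-0.055,"ty":-0.022,"tz":0,"jaw":0.03},{"wx":0,"wy":0,"wz":0,"tx":-0.052,"ty":-0.0233,"tz":0,"jaw":0.03},{"wx":0,"wy":0,"wz":10,"tx":0,"ty":0,"tz":0,"jaw":0.03},{"wx":0,"wy":0,"wz":10,"tx":0,"ty":0,"tz":0,"jaw":0.03},{"wx":0,"wy":0,"wz":10,"tx":0,"ty":0,"tz":0,"jaw":0.03},{"wx":0,"wy":0,"wz":10,"tx":0,"ty":0,"tz":0,"jaw":0.03},{"wx":0,"wy":0,"wz":10,"tx":0,"ty":0,"tz":0,"jaw":0.03},{"wx":0,"wy":0,"wz":10,"tx":0,"ty":0,"tz":0,"jaw":0.03},{"wx":0,"wy":0,"wz":10,"tx":0,"ty":0,"tz":0,"jaw":0.03},{"wx":0,"wy":0,"wz":10,"tx":0,"ty":0,"tz":0,"jaw":0.03},{"wx":0,"wy":0,"wz":10,"tx":0,"ty":0,"tz":0,"jaw":0.03},{"wx":0,"wy":0,"wz":10,"tx":0,"ty":0,"tz":0,"jaw":0.03}]' 50
python3 -m inch '[{"wx":0,"wy":0,"wz":10,"tx":0,"ty":0,"tz":0,"jaw":0.03},{"wx":0,"wy":0,"wz":0,"tx":0,"ty":0,"tz":0,"jaw":0.03},{"wx":0,"wy":0,"wz":0,"tx":0,"ty":0,"tz":0,"jaw":0.03}]' 50
python3 - <<'E'
from h import *
c=cam('top'); rim(c)
for o in stubs(c,.110,.13,False):
    if np.hypot(o[0]-.618,o[1]-.073)<.06: print(np.round(o,4))
s=env.observe(); Rt=Rm(s['ee_rot']); print(s['tool_pos'],np.degrees(np.arctan2(Rt[1,0],Rt[0,0])),'move', Rt.T@(np.array([.4917,-.322,.079])-s['tool_pos']))
E
```

```text
time_s: 23.15
tool_pos: [0.5366, -0.2155, 0.2679]
ee_rot: [2.22, 2.221, 0.001]
force: [0.4, -0.1, -0.7]
gripper_width: 0.343
grip_force: 0.0
time_s: 24.65
tool_pos: [0.4921, -0.321, 0.2676]
ee_rot: [3.128, -0.282, 0.001]
force: [-0.4, -0.1, 1.0]
gripper_width: 0.344
grip_force: 0.0
time_s: 25.02
tool_pos: [0.4921, -0.321, 0.2673]
ee_rot: [3.095, -0.54, 0.001]
force: [1.6, -0.8, -0.4]
gripper_width: 0.345
grip_force: 0.0
rim 420 [0.6186 0.0712 0.0714]
[0.6621 0.063  0.1192]
[0.6489 0.1055 0.1185]
[0.6338 0.0311 0.1194]
[0.6167 0.0724 0.1189]
[0.6034 0.1138 0.118 ]
[0.5901 0.0376 0.1199]
[ 0.4920107  -0.32093149  0.26726187] -19.827613859215823 move [2.48796275e-06 1.09315628e-03 1.88261981e-01]
```

```bash
python3 -m inch '[{"wx":0,"wy":0,"wz":0,"tx":0,"ty":0.001,"tz":0.05,"jaw":0.03},{"wx":0,"wy":0,"wz":0,"tx":0,"ty":0,"tz":0.05,"jaw":0.03},{"wx":0,"wy":0,"wz":0,"tx":0,"ty":0,"tz":0.04,"jaw":0.03},{"wx":0,"wy":0,"wz":0,"tx":0,"ty":0,"tz":0.03,"jaw":0.03},{"wx":0,"wy":0,"wz":0,"tx":0,"ty":0,"tz":0.018,"jaw":0.03},{"wx":0,"wy":0,"wz":0,"tx":0,"ty":0,"tz":0,"jaw":0.03},{"wx":0,"wy":0,"wz":0,"tx":0,"ty":0,"tz":0,"jaw":0.008},{"wx":0,"wy":0,"wz":0,"tx":0,"ty":0,"tz":0,"jaw":0.008},{"wx":0,"wy":0,"wz":0,"tx":0,"ty":0,"tz":0,"jaw":0.008}]' 50; python3 -c "
from h import *
print(env.observe()['tool_pos'])"
```

```text
time_s: 26.2
tool_pos: [0.4926, -0.3227, 0.0807]
ee_rot: [3.092, -0.545, 0.004]
force: [0.7, -0.0, 4.5]
gripper_width: 0.16
grip_force: 50.0
[ 0.49255434 -0.3227237   0.0807257 ]
```

```bash
python3 -m inch '[{"wx":0,"wy":0,"wz":0,"tx":0,"ty":0,"tz":-0.03,"jaw":0.008},{"wx":0,"wy":0,"wz":0,"tx":0,"ty":0,"tz":-0.055,"jaw":0.008},{"wx":0,"wy":0,"wz":0,"tx":0,"ty":0,"tz":-0.06,"jaw":0.008},{"wx":0,"wy":0,"wz":0,"tx":-0.004,"ty":-0.03,"tz":-0.003,"jaw":0.008},{"wx":0,"wy":0,"wz":0,"tx":-0.008,"ty":-0.055,"tz":0,"jaw":0.008},{"wx":0,"wy":0,"wz":0,"tx":-0.009,"ty":-0.06,"tz":0,"jaw":0.008},{"wx":0,"wy":0,"wz":0,"tx":-0.009,"ty":-0.06,"tz":0,"jaw":0.008},{"wx":0,"wy":0,"wz":0,"tx":-0.009,"ty":-0.06,"tz":0,"jaw":0.008},{"wx":0,"wy":0,"wz":0,"tx":-0.009,"ty":-0.06,"tz":0,"jaw":0.008},{"wx":0,"wy":0,"wz":0,"tx":-0.008,"ty":-0.05,"tz":0,"jaw":0.008},{"wx":0,"wy":0,"wz":0,"tx":-0.0047,"ty":-0.0334,"tz":0,"jaw":0.008},{"wx":0,"wy":0,"wz":0,"tx":0,"ty":0,"tz":0,"jaw":0.008}]' 50;python3 -m inch '[{"wx":0,"wy":0,"wz":0,"tx":0,"ty":0,"tz":0,"jaw":0.008},{"wx":0,"wy":0,"wz":0,"tx":0,"ty":0,"tz":0,"jaw":0.008}]'
python3 - <<'E'
from h import *
s=env.observe(); Rt=Rm(s['ee_rot']); print(s['tool_pos'],np.degrees(np.arctan2(Rt[1,0],Rt[0,0])),'move', Rt.T@(np.array([.574,.082,.089])-s['tool_pos']))
E
```

```text
time_s: 27.7
tool_pos: [0.5737, 0.0853, 0.2264]
ee_rot: [-3.095, 0.539, 0.002]
force: [1.1, -1.7, -4.2]
gripper_width: 0.166
grip_force: 50.0
time_s: 27.95
tool_pos: [0.5739, 0.0816, 0.2268]
ee_rot: [3.093, -0.547, -0.001]
force: [-0.4, -0.3, -3.0]
gripper_width: 0.166
grip_force: 50.0
[0.57393264 0.08158884 0.22684044] -20.062926105809225 move [-3.24568447e-05 -4.74285932e-04  1.37840248e-01]
```

```bash
python3 -m inch '[{"wx":0,"wy":0,"wz":0,"tx":0,"ty":-0.0005,"tz":0.045,"jaw":0.008},{"wx":0,"wy":0,"wz":0,"tx":0,"ty":0,"tz":0.04,"jaw":0.008},{"wx":0,"wy":0,"wz":0,"tx":0,"ty":0,"tz":0.025,"jaw":0.008},{"wx":0,"wy":0,"wz":0,"tx":0,"ty":0,"tz":0.015,"jaw":0.008},{"wx":0,"wy":0,"wz":0,"tx":0,"ty":0,"tz":0.012,"jaw":0.008},{"wx":0,"wy":0,"wz":0,"tx":0,"ty":0,"tz":0,"jaw":0.008}]' 50; python3 -c "
from h import *
s=env.observe();print(s['tool_pos'],s['force'])"
```

```text
time_s: 28.7
tool_pos: [0.574, 0.0829, 0.0897]
ee_rot: [3.094, -0.546, -0.001]
force: [0.3, 0.3, -3.3]
gripper_width: 0.161
grip_force: 50.0
[0.57403975 0.08287612 0.08965225] [ 0.2647905   0.26715918 -3.34401109]
```

```bash
python3 -m inch '[{"wx":0,"wy":0,"wz":0,"tx":0,"ty":0,"tz":0.003,"jaw":0.008},{"wx":0,"wy":0,"wz":0,"tx":0,"ty":0,"tz":0,"jaw":0.008},{"wx":0,"wy":0,"wz":0,"tx":0,"ty":0,"tz":0,"jaw":0.026},{"wx":0,"wy":0,"wz":0,"tx":0,"ty":0,"tz":0,"jaw":0.026},{"wx":0,"wy":0,"wz":0,"tx":0,"ty":0,"tz":-0.03,"jaw":0.026},{"wx":0,"wy":0,"wz":0,"tx":0,"ty":0,"tz":-0.05,"jaw":0.026},{"wx":0,"wy":0,"wz":0,"tx":0,"ty":0,"tz":-0.06,"jaw":0.026},{"wx":0,"wy":0,"wz":0,"tx":0,"ty":0,"tz":-0.06,"jaw":0.026},{"wx":0,"wy":0,"wz":0,"tx":-0.04,"ty":0,"tz":-0.01,"jaw":0.026},{"wx":0,"wy":0,"wz":0,"tx":0,"ty":0,"tz":0,"jaw":0.026},{"wx":0,"wy":0,"wz":0,"tx":0,"ty":0,"tz":0,"jaw":0.026}]' 50
python3 - <<'E'
from h import *
c,o=look('w9',near=(.618,.074)); rim(c,(.618,.074))
for p in o: print(np.round(p,4), 'r',round(np.hypot(p[0]-.618,p[1]-.0742),4))
c=cam('top')
for q in ['spray_red','oil_bottle','jar_screws']: print(q,np.round(w(c,env.place_of(q,'top')[0]['centre']),3))
E
```

```text
time_s: 30.08
tool_pos: [0.5369, 0.0967, 0.297]
ee_rot: [3.094, -0.545, 0.001]
force: [0.4, -0.5, 0.2]
gripper_width: 0.302
grip_force: 0.0
t 30.12 tcp [0.5369 0.0966 0.2964] yaw a -19.99 tilt [-0.001 -0.    -1.   ]
stub 283 circ [661.2  65.2   7.9] mean [661.1  65.1 121.3]
stub 270 circ [634.   33.3   7.9] mean [633.8  33.5 121.4]
stub 265 circ [648.9 107.8   7.8] mean [648.6 107.6 121.3]
stub 251 circ [616.8  74.3   7.8] mean [616.9  74.3 121.3]
stub 242 circ [590.   40.2   7.7] mean [590.1  40.4 121.4]
stub 240 circ [603.1 116.3   8. ] mean [603.2 116.1 121.3]
stub 231 circ [573.9  84.    7.9] mean [574.2  84.1 121.3]
rim 2416 [0.6182 0.0736 0.0711]
[0.6612 0.0652] r 0.0442
[0.634  0.0333] r 0.0439
[0.6489 0.1078] r 0.0457
[0.6168 0.0743] r 0.0012
[0.59   0.0402] r 0.044
[0.6031 0.1163] r 0.0447
[0.5739 0.084 ] r 0.0451Traceback (most recent call last):
  File "<stdin>", line 5, in <module>
IndexError: list index out of range
```

View pics/w9.png

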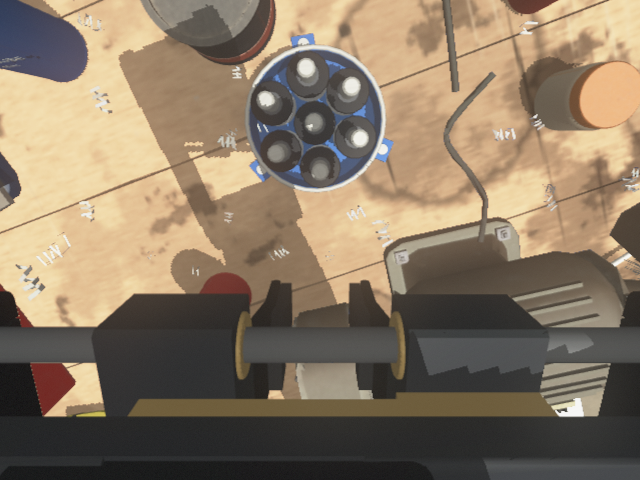

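The tote at about (316,118) holds all seven rollers upright, one in the middle and six round it. All the stub tops are at 121.3 mm, within 46 mm of the axis, and the gripper is clear.

```bash
python3 -c "
from bench import env
print(env.finish_job())"
```

```text
the job is handed in; nothing more can be done
None
```

The job is handed in at about 30 s of the allowed 72 s: all seven rollers stand upright on the tote floor (one in the middle, six round it), and the gripper is clear; my last check of the spray can, bottle and jar positions failed, but no move came near them, and the hand-in gave back no verdict.

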